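# Fish the basket out of the deep rinse well

### The job

The filter basket lies at the bottom of the deep rinse well and its swinging wire bail has flopped over to one side, nobody knows which. Using only the lifting hook (never the fingers on the basket), feel for the bail gently, lift the basket out and stand it upright in the middle of the scale's weighing plate. Then unhook it, hang the hook back on its stand, and leave the tamper, the glass, the sugar pot and the scale where they are.

Things in the scene. Friction and masses are not known exactly. Their poses are not given: they have to be found in the camera images.
- hook: Lifting hook, hanging upright on its stand. Origin: centre of the underside of its round steel collar (34 mm across, z 0 to 6 mm). Its z is up. Above the collar a square dark wooden handle 20 x 20 mm, z 6 to 66 mm. Below the collar a straight steel rod, 6 mm thick, on the z axis down to z = -105 mm, where it bends into the toe. About 0.13 kg.
- hook_toe (a point): Bottom of the hook: the corner where rod and toe axes meet, 105 mm below the hook's origin; same axes. The toe, 6 mm thick, runs from here along the hook's +x to x = 28 mm and ends in an upturned tip (centre of its round end at x = 31, z = +8 mm from here; its top at z = +11 mm, its outermost point x = 34 mm; the toe's bottom is at z = -3 mm). A wire on the toe may rest anywhere along it.
- stand: Fixed dark steel hook stand: 120 x 90 mm foot, a post and on top a fork of two prongs, tops 150 mm above the worktop. Origin on the worktop under the hanging rod. The slot between the prongs is 14 mm wide and open to the stand's -x. The prongs run from x = -28 to 36 mm; the post, x = 43 to 57 mm, rises no higher than they do.
- stand_rest (a point): Where the hook's origin (underside of its collar) sits when hung: midway between the prongs, level with their tops. Lips 4 mm high on the prongs, 26 mm before and behind this point, keep the collar in place: raise the hook over 10 mm and draw it out along the stand's -x to take it off; hang it the same way back. The hook may face any way round.
- well: Fixed square steel rinse well, open at the top: 102 x 102 mm outside, 96 x 96 mm inside, 120 mm high to the rim, inner floor 5 mm above the worktop; foot flange 122 mm square. The rim bead stands 1 mm inside the walls. Origin: centre of its underside; axes along its sides, z up.
- basket: Steel filter basket with a wire bail, in the well. 68 mm across the rim, 28 mm high, bottom 58 mm across; about 0.24 kg with the bail (varies by a quarter). Origin: centre of its underside, z up. Hook it by the bail only: its inside counts as solid up to about 24 mm.
- bail_pivot (a point): Middle between the bail's pivots, 24 mm above the basket's origin, the basket's axes; pivots at y = -36 and +36 mm. The bail, of 5 mm wire, is a pointed arch, its peak 46 mm from this point. It swings freely and falls over till it stops 0.75 rad from upright, peak at x = +31 or -31, z = 34 mm from here: which side is not measured. Lifted by the toe it swings upright and centres itself.
- scale: Loose low black brewing scale, 132 x 106 x 20 mm, 0.34 kg. Origin: centre of its underside, z up; x along its long side.
- scale_pan (a point): Centre of the top of the scale's weighing plate (94 mm along the scale's x, 100 mm along its y), 20 mm above the worktop.
- tamper: Bystander: coffee tamper with a turned wooden handle, 58 mm across, 91 mm high; origin at the centre of its underside. Leave alone.
- shot_glass: Bystander: small shot glass, 49 mm across, 61 mm high; origin at the centre of its underside. Leave alone.
- sugar_pot: Bystander: chrome sugar pot, 66 mm across, 67 mm high; origin at the centre of its underside. Leave alone.
Things that resemble listed ones, but are neither listed nor needed, are in the scene too. What is meant by the scale is not red, and is the larger of those in its own colour.

How it is judged:
On the way, in this order (a step that is already met when the one before it is completed fails the run):
1. the basket hangs on the hook, clear above the well's rim (z of basket in the frame of well above 0.122 m and contact force between hook and basket above 0.8 N), for 0.2 s.
2. the basket stands upright on the scale's plate (horizontal distance between basket and scale_pan below 0.025 m and z of basket in the frame of scale_pan between -0.005 and 0.005 m and angle between basket's own z axis and vertical below 0.12 rad and linear speed of basket below 0.03 m/s and contact force between basket and scale above 0.5 N), for 0.2 s.
At the end, for the whole second after the job is handed in: The basket stands upright (within 7 degrees) and still on the scale's weighing plate, its centre within 25 mm of the plate's centre; the hook hangs still and upright on its stand, its collar within 12 mm of its rest, no longer touching the basket (horizontal distance between basket and scale_pan below 0.025 m and z of basket in the frame of scale_pan between -0.005 and 0.005 m and angle between basket's own z axis and vertical below 0.12 rad and linear speed of each of basket, hook below 0.03 m/s and distance between hook and stand_rest below 0.012 m and angle between hook's own z axis and vertical below 0.15 rad and contact force between hook and basket below 0.05 N).
It fails at once if the fingers touch the basket or its bail (contact force between the fingers and basket above 1 N).
It fails at once if the hook is forced against the well (over 25 N) (contact force between hook and well above 25 N).
It fails at once if the hook is forced against the basket (over 25 N) (contact force between hook and basket above 25 N).
It fails at once if the tamper, the glass, the sugar pot or the scale is moved more than 30 mm (distance of any of tamper, shot_glass, sugar_pot, scale from where it was at the start of the episode above 0.03 m).
It also fails if it takes over 72 s, if anything falls off the work surface, if the arm or the gripper's body presses on something with over 40 N, if the wrist force passes 120 N, or if a joint passes its speed limit or range.

### The arm

A 7-joint arm with a two-finger parallel gripper is mounted at the origin on a cart in front of the work surface, level with it; the furniture and walls round the work are solid. World frame = base frame: x ahead of the robot, y to its left, z up, the work surface at z = 0. Lengths are in m, angles in rad, forces in N, time in s.
With the tool pointing down it reaches from about 0.4 to 0.85 m from the base axis. Payload 10.4 kg.
Tool frame: the origin (TCP) lies between the finger pads; the fingertips stand 11 mm ahead of it and the grasp point (between the pads) lies 8 mm behind it; x points along the fingers, y is the direction in which the jaws open and shut, and the axes are right-handed (so a half turn about x gives the same grasp; the last joint's range is limited). The gripper opens to 87 mm and grips with 3 to 60 N. Pads are 19 mm wide; open, the fingers measure 117 mm over their backs; the gripper's body (75 mm by 190 mm) begins 51 mm behind the grasp point.
Start: joints at [-1.275, 0.332, -0.065, 1.46, 0.022, 1.35, -0.088], TCP at [0.196, 0.594, 0.234] pointing down, gripper open.
Joint ranges: [-2.6, 2.6], [-0.5, 2.12], [-1.47, 1.34], [0.16, 2.42], [-1.27, 4.41], [0.06, 2.06], [-2.6, 2.6]. Speed limits (rad/s): [2.22, 2.22, 2.79, 2.79, 3.14, 3.14, 3.14].

### API

Orientations are given as a unit quaternion [x, y, z, w].
In Python, from bench import * gives the robot as it stands.
- The arm moves only by the shell command python3 -m creep 'ROWS' [FORCE]. ROWS is JSON, a list of rows, each an object of numbers: "rx", "ry", "rz": the turn, a rotation vector about the world's x, y, z in units of 2 pi rad (1.0 is 2 pi rad); "dx", "dy", "dz": the shift along the world's x, y, z in units of 30 mm (1.0 is 30 mm); "fingers": the opening, from -1 (shut) to 1 (fully open), so that 0 is half open. In form: [{"rx": .., "ry": .., "rz": .., "dx": .., "dy": .., "dz": .., "fingers": ..}, ...]. A call has 1 to 10 rows; each row shifts and turns the commanded pose from where the row before left it; what a row does not reach is not made up. A row lasts 1/8 s, in which the tool goes at most 62.5 mm and 10.7 degrees, less where a joint would pass 70% of its speed; a pose out of reach is approached as far as the arm can. A call with a number of a shift or a turn outside -1 to 1 is refused whole. A call with a gripper value outside its range is refused whole. The fingers move at their own pace and stop on an object; FORCE is the grip in N (left out, the last holds). Time passes only in rows, so rows that do not move let the fingers close. It gives the time, the measured TCP pose, the force and the opening at its end, in the units of the state.
- read_state(): the state, without advancing time (a new reading comes with each control period).
- camera(name): name is "side" or "top"; returns (picture, depth): 384x512x3 uint8, red, green, blue; 384x512 float32, m along the optical axis (not along the pixel's ray), 0 where there is no reading.
- calibration(name): a dict with "vertical_fov" (degrees; the focal length in pixels is half the picture's height over the tangent of half this angle, whatever the lens; pixels are square), "cx", "cy" (the principal point, pixels), "rvec" (rotation vector, rad) and "tvec" (3), from world to camera coordinates, as OpenCV has them. Camera axes: x right, y down, z forward; pixel columns grow to the right and rows downward; lengths in m; the calibration is good to about 2 mm. A picture is of the moment at which its call begins. calibration takes no time and is no camera call.
- close_job(): hands the job in, once; it reports no verdict.
The state is a dict: "time": time; "joint_positions": joint angles; "joint_vel": joint speeds; "joint_torque": joint torques, N m; "ee_pos": TCP position; "eef_rot": TCP orientation; "ft_force": force on the tool from outside, world axes, zero at the start; "torque": the same for the moment, N m; "width": finger opening in m.
Only numpy, scipy, OpenCV 4.12 (cv2) and the standard library are available. Lean on these libraries where they do the work, as an engineer would, in place of code of your own. Each camera call takes 0.05 s, during which the arm holds its last target. There are 200 camera calls.

## Working session

There is one attempt and no reset: what is moved stays moved. The work goes in short steps, Python scripts to look and compute and a shell command to move; the robot and the scene stay as the last step left them, time stands still between calls to the robot, and variables do not carry over. Pictures are saved under pics/ and viewed, about 8 in all and at most 12, crops included, and the job is handed in when it is done.

```bash
mkdir -p pics; cat > h.py <<'E'
from bench import *
import numpy as np, cv2
def cal(n):
    c=calibration(n); f=192/np.tan(np.radians(c["vertical_fov"])/2)
    K=np.array([[f,0,c["cx"]],[0,f,c["cy"]],[0,0,1]]); R=cv2.Rodrigues(np.array(c["rvec"],float))[0]
    return K,R,np.array(c["tvec"],float).ravel()
def ray(n,u,v,z):
    K,R,t=cal(n); d=R.T@np.linalg.inv(K)@[u,v,1]; o=-R.T@t
    return o+d*(z-o[2])/d[2]
def cloud(n,D):
    K,R,t=cal(n); v,u=np.mgrid[:384,:512]
    P=np.stack([(u-K[0,2])/K[0,0]*D,(v-K[1,2])/K[1,1]*D,D],-1)
    return (P-t)@R
def proj(n,p):
    K,R,t=cal(n); q=K@(R@np.array(p)+t); return q[:2]/q[2]
E
python3 - <<'E'
from h import *
s=read_state(); print({k:np.round(v,3) for k,v in s.items()})
for n in("top","side"):
    p,d=camera(n); cv2.imwrite(f"pics/{n}0.png",p[:,:,::-1]); np.savez(f"{n}0.npz",p=p,d=d)
    print(n,calibration(n))
    K,R,t=cal(n);print(-R.T@t, R[2])
a=[cv2.imread(f"pics/{n}0.png") for n in("top","side")]
cv2.imwrite("pics/top0b.png",cv2.resize(a[0],(800,600),interpolation=cv2.INTER_CUBIC))
cv2.imwrite("pics/side0b.png",cv2.resize(a[1],(800,600),interpolation=cv2.INTER_CUBIC))
E
```

```text
{'time': np.float64(0.0), 'joint_positions': array([-1.275,  0.333, -0.065,  1.461,  0.022,  1.35 , -0.089]), 'joint_vel': array([-0.001, -0.001,  0.   ,  0.   , -0.   , -0.001, -0.   ]), 'joint_torque': array([-0.0000e+00, -6.2326e+01,  2.4000e-02, -3.8990e+01, -6.2000e-02,
        4.0000e-02,  0.0000e+00]), 'ee_pos': array([0.196, 0.593, 0.233]), 'eef_rot': array([ 0.112,  0.698, -0.113,  0.698]), 'ft_force': array([-0.457, -0.182, -0.284]), 'torque': array([-0.022,  0.026,  0.013]), 'width': np.float64(0.087)}
top {'vertical_fov': 56.66198218471317, 'cx': 249.97070710459468, 'cy': 192.828637637922, 'rvec': array([ 2.17589024, -2.13411025,  0.13113782]), 'tvec': array([-0.09208001,  0.52397997,  0.99017592])}
[ 0.39804017 -0.08681044  1.04762115] [ 0.12476903  0.00479559 -0.99217422]
side {'vertical_fov': 51.67145540856821, 'cx': 250.26168683935435, 'cy': 189.7422545764491, 'rvec': array([ 1.95846971, -0.42686253,  0.29473574]), 'tvec': array([-0.51597423,  0.16242168,  0.96468684])}
[ 0.11582104 -0.95268399  0.54973594] [ 0.39169121  0.82410578 -0.40917926]
```

View pics/top0b.png

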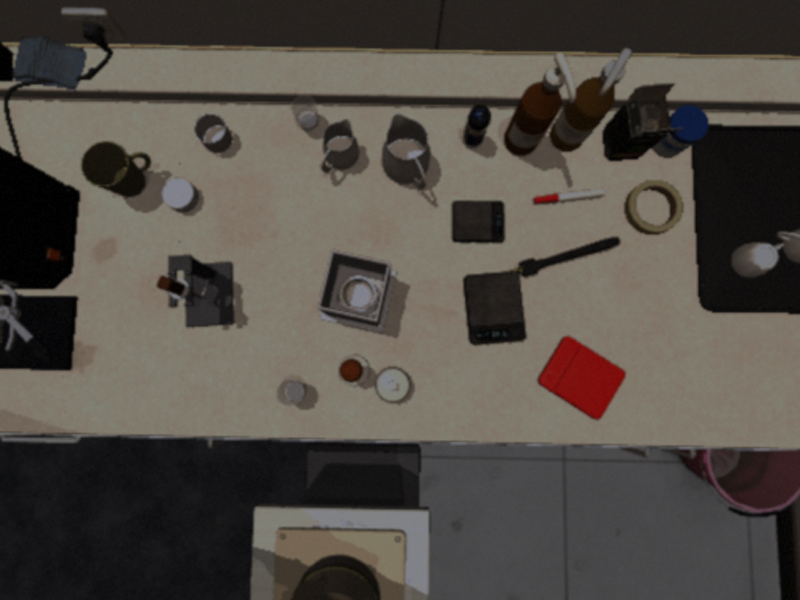

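View pics/side0b.png

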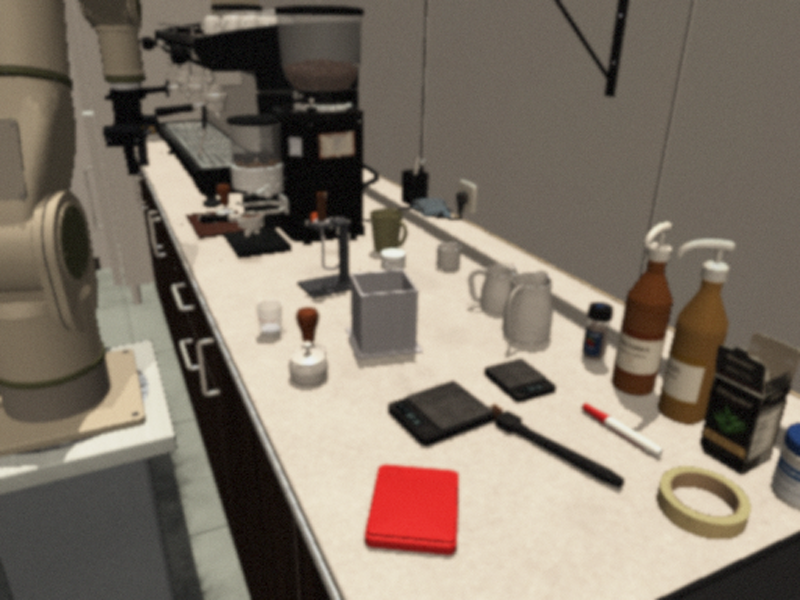

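The overview shows the hook/stand at about (200,290), the well at (357,289), and the large black scale at (494,306) (800x600 top view). I'll zoom in on those and measure from depth.

```bash
python3 - <<'E'
from h import *
p=np.load("top0.npz")["p"];d=np.load("top0.npz")["d"]
im=np.clip(p[:,:,::-1].astype(float)*1.8,0,255).astype(np.uint8)
a=cv2.resize(im[150:220,95:165],(400,400),interpolation=cv2.INTER_CUBIC)
b=cv2.resize(im[150:220,195:265],(400,400),interpolation=cv2.INTER_CUBIC)
q=np.load("side0.npz")["p"];j=np.clip(q[:,:,::-1].astype(float)*1.3,0,255).astype(np.uint8)
c=cv2.resize(j[115:195,185:275],(450,400),interpolation=cv2.INTER_CUBIC)
cv2.imwrite("pics/c1.png",cv2.resize(np.hstack([a,b]),(800,400)));
C=cloud("top",d);Z=C[:,:,2]
def stat(nm,m):
    print(nm,m.sum(),np.round(np.median(C[m],0),4)); 
    r=cv2.minAreaRect(C[m][:,:2].astype(np.float32)); print("  rect",np.round(r[0],4),np.round(r[1],4),round(r[2],1))
    vs,us=np.nonzero(m); print("  px",us.min(),us.max(),vs.min(),vs.max())
def reg(u0,u1,v0,v1):
    m=np.zeros(Z.shape,bool);m[v0:v1,u0:u1]=1;return m
r=reg(200,256,155,215)
stat("wellrim",r&(Z>.112)&(Z<.13))
r2=reg(208,250,163,207); 
stat("inside low",r2&(Z<.1)&(Z>.02))
r=reg(290,340,170,225)
dark=p.max(2)<75
stat("scale",r&dark&(Z>.01)&(Z<.035))
r=reg(98,152,160,212)
stat("handle",r&(Z>.19))
stat("prong",r&(Z>.135)&(Z<.16))
stat("collar",r&(Z>.15)&(Z<.165))
stat("foot",r&dark&(Z<.03))
np.set_printoptions(linewidth=250)
print(np.round(Z[168:200:1,212:248:2]*1000).astype(int))
E
```

```text
wellrim 283 [ 0.5401 -0.0147  0.1197]
  rect [ 0.5426 -0.0178] [0.1039 0.1043] 78.4
  px 203 249 160 205
inside low 597 [ 0.5554 -0.011   0.0498]
  rect [ 0.5423 -0.0191] [0.0999 0.1025] 78.5
  px 208 249 163 206
scale 1625 [ 0.5222 -0.2747  0.0181]
  rect [ 0.5266 -0.285 ] [0.1384 0.1276] 5.0
  px 297 339 170 219
handle 115 [0.524  0.2578 0.2145]
  rect [0.4682 0.0913] [0.3825 0.0197] 71.4
  px 99 146 164 211
prong 378 [0.549  0.26   0.1499]
  rect [0.5409 0.2645] [0.0854 0.0383] 5.2
  px 107 122 163 195
collar 192 [0.5365 0.2575 0.1532]
  rect [0.5402 0.2647] [0.0835 0.0374] 5.2
  px 107 122 163 195
foot 1004 [0.5253 0.2526 0.0075]
  rect [0.5339 0.2797] [0.1206 0.1247] 5.8
  px 107 150 168 208
[[  92   58   16   26   33   39   47 1048   60   68   77   82   85   94   99  109  121  120]
 [  89   55   12   10   15   23   28   38   45   54   60   61   73   80   85   95  100  106]
 [  87   47    6    8    5    7   12   21   27   34   43   52   54   64   70   74   82   90]
 [  79   47    4    7    7    5    4    5    9   17   28   35   42   51   58   63   66   74]
 [  72   34   10    7 
[... 1882 characters left out ...]
 6    9    6    6    7   36   47  122   81    5]
 [   6    4   50   54   29    8    3   11    8    4    4    7   10   32   48  119   64    1]
 [   5    4    5   58   32    9    3    8    4    7    7    8   32   56   51  117   50    0]
 [   2    3    7   58   61   63    8    5    7    5   10   11   58   55    6  122   34    4]
 [   4    4    6    1   59   64   65   64   65   58   61   59   56    4    4  117   19    3]
 [   6    4    6    9    8   32   60   66   64   64   63   34    7    5    5  123    7    3]
 [ 120  119  119    0    5    6   32   36   34   33   30    3    5    5    8  118    2    5]
 [ 117  118  121  117  119    6    6    3   35    5    4    0    3    5    5  119    2    3]]
```

View pics/c1.png

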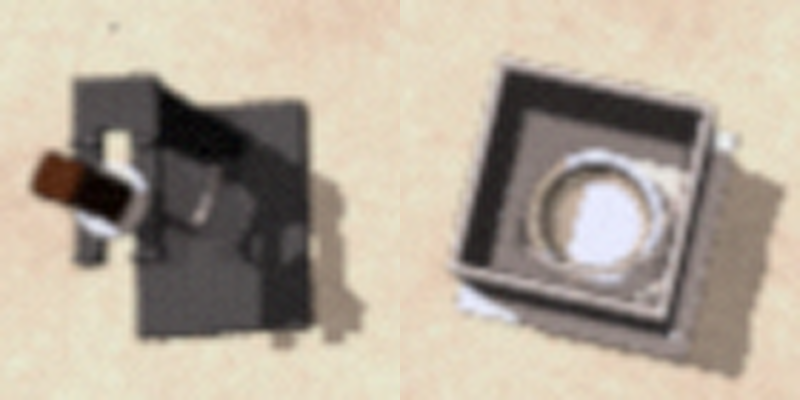

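Depth shows the bail already: points at z 54–66 mm on the well's near (−x) side, peak about (228,196) px; the toe is visible in the left crop at (195–215,170–220). Now fits.

```bash
python3 - <<'E'
from h import *
T=np.load("top0.npz");p=T["p"];C=cloud("top",T["d"]);Z=C[:,:,2]
S=np.load("side0.npz");CS=cloud("side",S["d"])
np.set_printoptions(linewidth=220,suppress=True)
def pts(u0,u1,v0,v1,z0,z1,C=C):
    A=C[v0:v1,u0:u1].reshape(-1,3);return A[(A[:,2]>z0)&(A[:,2]<z1)]
def circ(A):
    M=np.c_[2*A[:,:2],np.ones(len(A))];s=np.linalg.lstsq(M,(A[:,:2]**2).sum(1),rcond=None)[0];return s[:2],np.sqrt(s[2]+s[0]**2+s[1]**2)
def rect(A):
    r=cv2.minAreaRect(A[:,:2].astype(np.float32));return np.round(r[0],4),np.round(r[1],4),round(r[2],1)
well=pts(200,252,155,210,.116,.125);print("well",rect(well))
B=pts(208,247,165,200,.028,.038)
# keep only points away from walls
c=np.array([.535,-.02])
for k in range(6):
    m=abs(np.linalg.norm(B[:,:2]-c,axis=1)-.033)<(.012 if k<2 else .005); c,r=circ(B[m])
print("basket",c,r,m.sum())
L=pts(212,243,180,202,.041,.07)
L=L[np.linalg.norm(L[:,:2]-c,axis=1)<.045]; o=np.argsort(L[:,2])
print("bail",len(L));top=L[L[:,2]>.061];print("peakmean",top.mean(0),"ymid low",L[L[:,2]<.056].mean(0));print(L[o][::4])
H=pts(95,130,160,200,.205,.228);print("handle top",H.mean(0),rect(H),len(H))
H2=pts(95,130,160,200,.165,.205);print("handle side",H2.mean(0),rect(H2))
P=pts(100,130,160,200,.143,.151);print("prong",rect(P))
P=pts(100,130,160,200,.151,.16);print("lips/collar",rect(P));print(P[::6])
W=pts(115,142,170,200,.03,.08);print("toe?",W)
Sc=pts(290,345,165,225,.015,.026);print("scale",rect(Sc),len(Sc))
# black pan in side view
E
```

```text
well (array([ 0.5426, -0.0178]), array([0.1039, 0.1043]), 78.4)
basket [ 0.53973079 -0.01887046] 0.03167078683538231 125
bail 58
peakmean [ 0.51061216 -0.01624302  0.06380205] ymid low [ 0.5231696  -0.01720824  0.0497037 ]
[[ 0.53067343  0.01781798  0.0422455 ]
 [ 0.52728913  0.01443441  0.04663706]
 [ 0.52135895  0.0169513   0.04795684]
 [ 0.52222409 -0.05108175  0.05149736]
 [ 0.52079096  0.0078976   0.05387737]
 [ 0.51883453 -0.04848748  0.05556908]
 [ 0.51564858 -0.04021638  0.057236  ]
 [ 0.51555509 -0.04307211  0.05847681]
 [ 0.51252905 -0.03759229  0.05936283]
 [ 0.50952761 -0.03493352  0.06057106]
 [ 0.51229451 -0.03488051  0.06092365]
 [ 0.51426499 -0.00428642  0.06301757]
 [ 0.51162045 -0.0155398   0.06350513]
 [ 0.50896132 -0.02678391  0.06416228]
 [ 0.50873316 -0.0241033   0.06571114]]
handle top [0.5254314  0.26191973 0.21437921] (array([0.5259, 0.2633]), array([0.0195, 0.0198]), 69.3) 79
handle side [0.52286299 0.25486263 0.18598401] (array([0.5229, 0.2555]), array([0.0042, 0.02  ]), 65.7)
prong (array([0.5409, 0.2645]), array([0.0854, 0.0383]), 5.2)
lips/collar (array(
[... 3348 characters left out ...]
717618 0.04510538]
 [0.53719897 0.26301264 0.04419837]
 [0.53702228 0.25958504 0.04586631]
 [0.53725795 0.25718632 0.04456187]
 [0.53412748 0.2623291  0.04564831]
 [0.53409168 0.25925334 0.04631391]
 [0.52667532 0.26170355 0.07853434]
 [0.52763747 0.26139521 0.07168679]
 [0.53090563 0.26420639 0.04789696]
 [0.53109361 0.26171766 0.04689306]
 [0.53098953 0.25846446 0.04808581]
 [0.52463455 0.26355216 0.0729022 ]
 [0.52543723 0.26284281 0.06713359]
 [0.52592149 0.26123243 0.06381945]
 [0.52708702 0.2614408  0.05526922]
 [0.52819665 0.2614486  0.04715584]
 [0.5230239  0.26375867 0.06406797]
 [0.5237326  0.26279013 0.05891515]]
scale (array([ 0.5344, -0.2926]), array([0.1501, 0.145 ]), 6.7) 1456
```

Bail leans toward −x (peak (0.510,−0.016)), basket centre (0.540,−0.019), hook (0.526,0.263) yaw ≈ −20.5°, stand yaw ≈ +5°. Now the scale plate and the wrist angle.

```bash
python3 - <<'E'
from h import *
from scipy.spatial.transform import Rotation as Ro
T=np.load("top0.npz");p=T["p"];C=cloud("top",T["d"]);Z=C[:,:,2]
s=read_state();print(np.round(Ro.from_quat(s["eef_rot"]).as_matrix(),3),np.degrees(np.arctan2(.594,.196)))
im=np.clip(p[:,:,::-1].astype(float)*3,0,255).astype(np.uint8)
a=cv2.resize(im[165:230,285:350],(500,500),interpolation=cv2.INTER_CUBIC)
cv2.imwrite("pics/c2.png",a)
m=np.zeros(Z.shape,np.uint8);m[165:230,285:350]=(p.max(2)<70)[165:230,285:350]
n,l,st,ce=cv2.connectedComponentsWithStats(m);k=1+np.argmax(st[1:,4]);m=(l==k)&(Z>.013)
A=np.array([ray("top",u,v,.019)[:2] for v,u in zip(*np.nonzero(m))],np.float32)
r=cv2.minAreaRect(A);print(st[k],r);
for q in cv2.boxPoints(r):print(q,(proj("top",[*q,.019])-[285,165])*500/65)
# bail plane fit
B=C[180:202,212:243].reshape(-1,3);c=np.array([.5397,-.0189])
B=B[(B[:,2]>.041)&(B[:,2]<.07)&(np.linalg.norm(B[:,:2]-c,axis=1)<.045)]
w=np.linalg.lstsq(np.c_[np.ones(len(B)),B[:,1:]],B[:,0],rcond=None)[0];print("x=",w,"basket yaw",np.degrees(np.arctan(-w[1])))
np.set_printoptions(linewidth=200,suppress=True)
m=(Z>.05)&(Z<.9)&(C[:,:,0]>.3)&(C[:,:,0]<.65)&(abs(C[:,:,1])<.5)
n,l,st,ce=cv2.connectedComponentsWithStats(m.astype(np.uint8))
for i in range(1,n):
    if st[i,4]>25:
        q=C[l==i];print(np.round(q.min(0),2),np.round(q.max(0),2))
E
```

```text
[[-0.     0.313  0.95 ]
 [-0.001  0.95  -0.313]
 [-1.    -0.001  0.   ]] 71.73884977297851
[ 297  165   53   56 1780] ((0.5345444083213806, -0.29960185289382935), (0.14981316030025482, 0.15992406010627747), 6.291861057281494)
[ 0.4513257  -0.22833072] [117.42664244 422.89133398]
[ 0.46885234 -0.3872915 ] [541.3304483  384.35440155]
[ 0.6177631  -0.37087297] [491.52527453  -6.13425698]
[ 0.6002365  -0.21191221] [75.12087239 31.18255639]
x= [ 0.56903937  0.02837157 -0.9200264 ] basket yaw -1.625135332828277
[ 0.48 -0.08  0.05] [0.6  0.04 0.12]
[0.5  0.24 0.05] [0.58 0.29 0.22]
[ 0.51 -0.05  0.05] [0.52 0.02 0.07]
[0.41 0.45 0.16] [0.45 0.5  0.17]
[ 0.38 -0.03  0.08] [0.42 0.   0.09]
[0.34 0.07 0.05] [0.38 0.12 0.06]
```

View pics/c2.png

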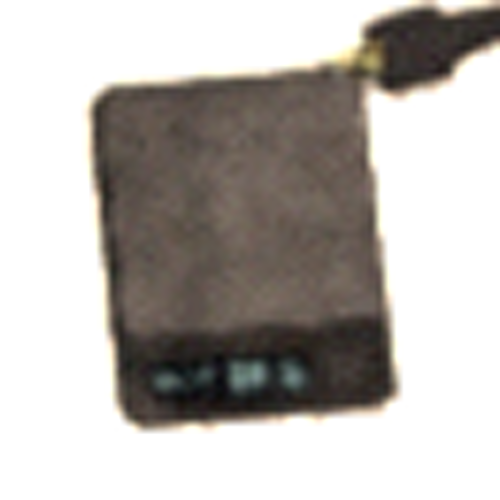

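Plate corners in the crop: (100,90),(360,72),(118,335),(383,318), display on the near (−x) end. Now move towards the hook with tool yaw 69.5° and compute the pan centre.

```bash
python3 -m creep '[{"dx":0.5,"dy":-0.5,"dz":0.9,"rz":-0.006},{"dx":1,"dy":-1},{"dx":1,"dy":-1},{"dx":1,"dy":-1},{"dx":1,"dy":-1},{"dx":1,"dy":-1},{"dx":1,"dy":-1},{"dx":1,"dy":-1},{"dx":1,"dy":-1},{"dx":1,"dy":-1}]' 30
cat >> h.py <<'E'
from scipy.spatial.transform import Rotation as Ro
def st():
    s=read_state();M=Ro.from_quat(s["eef_rot"]).as_matrix()
    print("t",round(s["time"],2),"pos",np.round(s["ee_pos"],4),"yyaw",round(np.degrees(np.arctan2(M[1,1],M[0,1])),2),"xax",np.round(M[:,0],3),"F",np.round(s["ft_force"],2),"w",round(s["width"],4),"q",np.round(s["joint_positions"],2));return s
E
python3 - <<'E'
from h import *
st()
c=[ray("top",285+.13*u,165+.13*v,.02)[:2] for u,v in[(100,90),(360,72),(383,318),(118,335)]]
print(np.round(c,4),np.mean(c,0))
f=[ray("top",285+.13*u,165+.13*v,.019)[:2] for u,v in[(97,90),(362,72),(395,402),(125,425)]];print(np.round(f,4))
E
```

```text
t 0.1 pos [0.1958 0.5932 0.2328] yyaw 71.73 xax [-0.    -0.001 -1.   ] F [-0.51  0.14  0.46] w 0.0872 q [-1.27  0.33 -0.06  1.46  0.02  1.35 -0.09]
[[ 0.5775 -0.2213]
 [ 0.5863 -0.3202]
 [ 0.4926 -0.3279]
 [ 0.4843 -0.2283]] [ 0.53516961 -0.27444321]
[[ 0.5776 -0.2203]
 [ 0.5865 -0.3211]
 [ 0.4612 -0.3324]
 [ 0.4506 -0.2312]]schema error: expected keys rx, ry, rz, dx, dy, dz, fingers
```

All seven keys are required in every row.

```bash
python3 -m creep '[{"rx":0,"ry":0,"rz":-0.006,"dx":0.5,"dy":-0.5,"dz":0.9,"fingers":1},{"rx":0,"ry":0,"rz":0,"dx":1,"dy":-1,"dz":0,"fingers":1},{"rx":0,"ry":0,"rz":0,"dx":1,"dy":-1,"dz":0,"fingers":1},{"rx":0,"ry":0,"rz":0,"dx":1,"dy":-1,"dz":0,"fingers":1},{"rx":0,"ry":0,"rz":0,"dx":1,"dy":-1,"dz":0,"fingers":1},{"rx":0,"ry":0,"rz":0,"dx":1,"dy":-1,"dz":0,"fingers":1},{"rx":0,"ry":0,"rz":0,"dx":1,"dy":-1,"dz":0,"fingers":1},{"rx":0,"ry":0,"rz":0,"dx":1,"dy":-1,"dz":0,"fingers":1},{"rx":0,"ry":0,"rz":0,"dx":1,"dy":-1,"dz":0,"fingers":1},{"rx":0,"ry":0,"rz":0,"dx":1,"dy":-1,"dz":0,"fingers":1}]' 30; python3 -c "
from h import *
st()"
```

```text
time: 1.35
ee_pos: [0.4816, 0.3074, 0.2603]
eef_rot: [0.125, 0.696, -0.125, 0.696]
ft_force: [-0.2, 1.3, 0.4]
width: 0.087
t 1.35 pos [0.4816 0.3074 0.2603] yyaw 69.58 xax [-0. -0. -1.] F [-0.18  1.26  0.39] w 0.087 q [-0.81  0.2   0.19  1.58 -0.04  1.37  0.6 ]
```

```bash
python3 -m creep '[{"rx":0,"ry":0,"rz":0,"dx":0.74,"dy":-0.74,"dz":0,"fingers":1},{"rx":0,"ry":0,"rz":0,"dx":0.74,"dy":-0.74,"dz":0,"fingers":1},{"rx":0,"ry":0,"rz":0,"dx":0,"dy":0,"dz":-0.7,"fingers":1},{"rx":0,"ry":0,"rz":0,"dx":0,"dy":0,"dz":-0.95,"fingers":1},{"rx":0,"ry":0,"rz":0,"dx":0,"dy":0,"dz":-0.95,"fingers":1},{"rx":0,"ry":0,"rz":0,"dx":0,"dy":0,"dz":0,"fingers":-0.4},{"rx":0,"ry":0,"rz":0,"dx":0,"dy":0,"dz":0,"fingers":-1},{"rx":0,"ry":0,"rz":0,"dx":0,"dy":0,"dz":0,"fingers":-1},{"rx":0,"ry":0,"rz":0,"dx":0,"dy":0,"dz":0,"fingers":-1},{"rx":0,"ry":0,"rz":0,"dx":0,"dy":0,"dz":0,"fingers":-1}]' 40; python3 -c "
from h import *
st()"
```

```text
time: 2.6
ee_pos: [0.5254, 0.2642, 0.183]
eef_rot: [0.126, 0.696, -0.125, 0.696]
ft_force: [0.5, -0.4, 0.1]
width: 0.0451
t 2.6 pos [0.5254 0.2642 0.183 ] yyaw 69.57 xax [ 0.001  0.    -1.   ] F [ 0.5  -0.4   0.08] w 0.0451 q [-0.73  0.28  0.23  1.64 -0.07  1.22  0.72]
```

Fingers still closing; continue, then raise 15 mm.

```bash
python3 -m creep '[{"rx":0,"ry":0,"rz":0,"dx":0,"dy":0,"dz":0,"fingers":-1},{"rx":0,"ry":0,"rz":0,"dx":0,"dy":0,"dz":0,"fingers":-1},{"rx":0,"ry":0,"rz":0,"dx":0,"dy":0,"dz":0,"fingers":-1},{"rx":0,"ry":0,"rz":0,"dx":0,"dy":0,"dz":0,"fingers":-1},{"rx":0,"ry":0,"rz":0,"dx":0,"dy":0,"dz":0,"fingers":-1},{"rx":0,"ry":0,"rz":0,"dx":0,"dy":0,"dz":0,"fingers":-1}]' 40; python3 -c "
from h import *
st()"
```

```text
time: 3.35
ee_pos: [0.5252, 0.2641, 0.1825]
eef_rot: [0.125, 0.696, -0.125, 0.696]
ft_force: [0.3, -1.0, -0.2]
width: 0.0197
t 3.35 pos [0.5252 0.2641 0.1825] yyaw 69.57 xax [-0. -0. -1.] F [ 0.25 -1.02 -0.16] w 0.0197 q [-0.73  0.28  0.23  1.64 -0.07  1.22  0.72]
```

Gripped (19.7 mm). Raise, draw out along stand −x, raise, start turning.

```bash
python3 -m creep '[{"rx":0,"ry":0,"rz":0,"dx":0,"dy":0,"dz":0.6,"fingers":-1},{"rx":0,"ry":0,"rz":0,"dx":-1,"dy":-0.09,"dz":0,"fingers":-1},{"rx":0,"ry":0,"rz":0,"dx":-1,"dy":-0.09,"dz":0,"fingers":-1},{"rx":0,"ry":0,"rz":0,"dx":-1,"dy":-0.09,"dz":0,"fingers":-1},{"rx":0,"ry":0,"rz":-0.0266,"dx":0,"dy":0,"dz":1,"fingers":-1},{"rx":0,"ry":0,"rz":-0.0266,"dx":0,"dy":0,"dz":1,"fingers":-1},{"rx":0,"ry":0,"rz":-0.0266,"dx":0,"dy":0,"dz":1,"fingers":-1},{"rx":0,"ry":0,"rz":-0.0266,"dx":0,"dy":-1,"dz":0.2,"fingers":-1},{"rx":0,"ry":0,"rz":-0.0266,"dx":0,"dy":-1,"dz":0.2,"fingers":-1},{"rx":0,"ry":0,"rz":-0.0266,"dx":0,"dy":-1,"dz":0,"fingers":-1}]'; python3 -c "
from h import *
st()"
```

```text
time: 4.6
ee_pos: [0.4356, 0.1652, 0.3044]
eef_rot: [0.447, 0.549, -0.445, 0.549]
ft_force: [-0.1, -0.5, -0.4]
width: 0.0199
t 4.6 pos [0.4356 0.1652 0.3044] yyaw 11.8 xax [ 0.002  0.001 -1.   ] F [-0.1  -0.45 -0.43] w 0.0199 q [-0.75 -0.07  0.28  1.76  0.02  1.45 -0.27]
```

```bash
python3 -m creep '[{"rx":0,"ry":0,"rz":-0.0292,"dx":0.4,"dy":-0.62,"dz":0,"fingers":-1},{"rx":0,"ry":0,"rz":-0.0292,"dx":0.4,"dy":-0.62,"dz":0,"fingers":-1},{"rx":0,"ry":0,"rz":-0.0292,"dx":0.4,"dy":-0.62,"dz":0,"fingers":-1},{"rx":0,"ry":0,"rz":-0.0292,"dx":0.4,"dy":-0.62,"dz":0,"fingers":-1},{"rx":0,"ry":0,"rz":-0.0292,"dx":0.4,"dy":-0.62,"dz":0,"fingers":-1},{"rx":0,"ry":0,"rz":-0.0292,"dx":0.4,"dy":-0.62,"dz":0,"fingers":-1},{"rx":0,"ry":0,"rz":-0.0292,"dx":0.4,"dy":-0.62,"dz":0,"fingers":-1},{"rx":0,"ry":0,"rz":-0.0292,"dx":0.4,"dy":-0.62,"dz":0,"fingers":-1},{"rx":0,"ry":0,"rz":-0.0292,"dx":0.4,"dy":-0.62,"dz":0,"fingers":-1},{"rx":0,"ry":0,"rz":-0.0292,"dx":0.38,"dy":-0.6,"dz":0,"fingers":-1}]'; python3 - <<'E'
from h import *
st()
p,d=camera("side");np.savez("side1.npz",p=p,d=d)
S=cloud("side",d)
j=np.clip(p[:,:,::-1].astype(float)*1.3,0,255).astype(np.uint8)
c=proj("side",[.55,-.02,.17]).astype(int);print(c)
cv2.imwrite("pics/c3.png",cv2.resize(j[c[1]-65:c[1]+65,c[0]-65:c[0]+65],(520,520),interpolation=cv2.INTER_CUBIC))
E
```

```text
time: 5.85
ee_pos: [0.5552, -0.0199, 0.3039]
eef_rot: [0.707, -0.02, -0.706, -0.021]
ft_force: [0.4, -0.4, -0.8]
width: 0.0198
t 5.85 pos [ 0.5552 -0.0199  0.3039] yyaw -93.34 xax [ 0.001  0.    -1.   ] F [ 0.38 -0.36 -0.83] w 0.0198 q [-0.52  0.15  0.53  1.56 -0.08  1.45 -1.61]
[247 162]
```

View pics/c3.png

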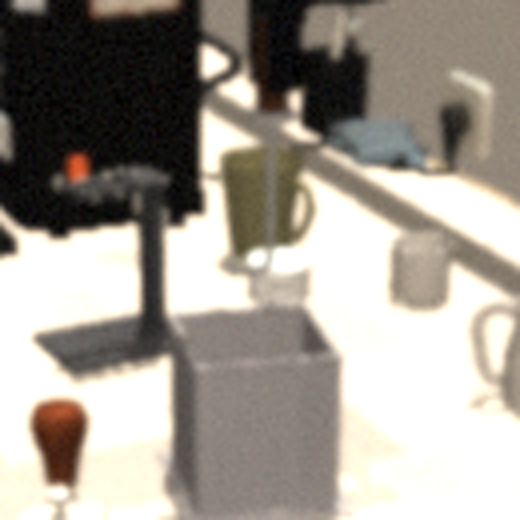

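Side view shows the rod at crop x≈271 down to (268,262), toe pointing left to (228,265), above the well. Verify the rod's position by depth.

```bash
python3 - <<'E'
from h import *
np.set_printoptions(suppress=True)
C=cloud("side",np.load("side1.npz")["d"]).reshape(-1,3)
m=(abs(C[:,0]-.54)<.06)&(abs(C[:,1]+.02)<.05)&(C[:,2]>.145)&(C[:,2]<.26)
A=C[m]; 
for z in np.arange(.15,.26,.01):
    q=A[(A[:,2]>=z)&(A[:,2]<z+.01)]
    if len(q):print(round(z,3),len(q),np.round(np.median(q,0),4),np.round(q[:,0].min(),4),np.round(q[:,0].max(),4))
q=A[A[:,0]<.53];print(np.round(q,4))
E
```

```text
0.16 17 [ 0.5383 -0.0205  0.1681] 0.5276 0.5517
0.17 17 [ 0.5409 -0.0208  0.1727] 0.5238 0.5556
0.18 8 [ 0.555  -0.0211  0.1856] 0.5523 0.5572
0.19 6 [ 0.5547 -0.0208  0.1944] 0.5534 0.5564
0.2 8 [ 0.5551 -0.0204  0.205 ] 0.5518 0.5565
0.21 6 [ 0.5547 -0.0193  0.214 ] 0.5535 0.5573
0.22 10 [ 0.5534 -0.0218  0.2259] 0.5526 0.5592
0.23 10 [ 0.5557 -0.0209  0.2348] 0.552 0.5596
0.24 11 [ 0.5548 -0.0208  0.245 ] 0.5522 0.5599
0.25 10 [ 0.5548 -0.0222  0.2547] 0.5519 0.5592
[[ 0.5239 -0.0199  0.1787]
 [ 0.5238 -0.0202  0.1759]
 [ 0.5266 -0.0207  0.1757]
 [ 0.524  -0.0198  0.1729]
 [ 0.5267 -0.0205  0.1727]
 [ 0.5238 -0.0203  0.1701]
 [ 0.5254 -0.0233  0.171 ]
 [ 0.5296 -0.0206  0.1694]
 [ 0.5276 -0.0183  0.166 ]
 [ 0.5299 -0.0201  0.1663]]
```

Rod where expected. Descend to corner z ≈ 0.042 (gently at the end).

```bash
python3 -m creep '[{"rx":0,"ry":0,"rz":0,"dx":0,"dy":0,"dz":-1,"fingers":-1},{"rx":0,"ry":0,"rz":0,"dx":0,"dy":0,"dz":-1,"fingers":-1},{"rx":0,"ry":0,"rz":0,"dx":0,"dy":0,"dz":-0.6,"fingers":-1},{"rx":0,"ry":0,"rz":0,"dx":0,"dy":0,"dz":-0.4,"fingers":-1},{"rx":0,"ry":0,"rz":0,"dx":0,"dy":0,"dz":-0.3,"fingers":-1},{"rx":0,"ry":0,"rz":0,"dx":0,"dy":0,"dz":-0.3,"fingers":-1},{"rx":0,"ry":0,"rz":0,"dx":0,"dy":0,"dz":-0.3,"fingers":-1},{"rx":0,"ry":0,"rz":0,"dx":0,"dy":0,"dz":-0.2,"fingers":-1},{"rx":0,"ry":0,"rz":0,"dx":0,"dy":0,"dz":0,"fingers":-1}]'; python3 -c "
from h import *
st()"
```

```text
time: 7.02
ee_pos: [0.5545, -0.0194, 0.1792]
eef_rot: [-0.707, 0.019, 0.707, 0.018]
ft_force: [0.7, -0.4, -0.7]
width: 0.0195
t 7.03 pos [ 0.5545 -0.0194  0.1792] yyaw -93.0 xax [-0.001 -0.    -1.   ] F [ 0.66 -0.37 -0.72] w 0.0195 q [-0.5   0.23  0.52  1.75 -0.12  1.2  -1.57]
```

```bash
python3 -m creep '[{"rx":0,"ry":0,"rz":0,"dx":-0.2,"dy":0.01,"dz":0,"fingers":-1},{"rx":0,"ry":0,"rz":0,"dx":-0.2,"dy":0.01,"dz":0,"fingers":-1},{"rx":0,"ry":0,"rz":0,"dx":-0.15,"dy":0.01,"dz":0,"fingers":-1},{"rx":0,"ry":0,"rz":0,"dx":-0.1,"dy":0.01,"dz":0,"fingers":-1},{"rx":0,"ry":0,"rz":0,"dx":-0.1,"dy":0,"dz":0,"fingers":-1},{"rx":0,"ry":0,"rz":0,"dx":0,"dy":0,"dz":0,"fingers":-1}]'; python3 -c "
from h import *
st()"
```

```text
time: 7.78
ee_pos: [0.532, -0.0182, 0.1796]
eef_rot: [0.707, -0.018, -0.707, -0.019]
ft_force: [0.4, 0.1, -0.2]
width: 0.0199
t 7.78 pos [ 0.532  -0.0182  0.1796] yyaw -93.0 xax [ 0.  0. -1.] F [ 0.37  0.11 -0.2 ] w 0.0199 q [-0.52  0.17  0.52  1.8  -0.09  1.19 -1.59]
```

```bash
python3 -m creep '[{"rx":0,"ry":0,"rz":0,"dx":0,"dy":0,"dz":0.2,"fingers":-1},{"rx":0,"ry":0,"rz":0,"dx":0,"dy":0,"dz":0.15,"fingers":-1},{"rx":0,"ry":0,"rz":0,"dx":0,"dy":0,"dz":0.1,"fingers":-1},{"rx":0,"ry":0,"rz":0,"dx":0.05,"dy":0,"dz":0.1,"fingers":-1},{"rx":0,"ry":0,"rz":0,"dx":0.1,"dy":0,"dz":0.1,"fingers":-1},{"rx":0,"ry":0,"rz":0,"dx":0.1,"dy":0,"dz":0.1,"fingers":-1},{"rx":0,"ry":0,"rz":0,"dx":0.1,"dy":0,"dz":0.1,"fingers":-1},{"rx":0,"ry":0,"rz":0,"dx":0.1,"dy":0,"dz":0.1,"fingers":-1}]'; python3 -c "
from h import *
st()"
```

```text
time: 8.78
ee_pos: [0.5457, -0.0181, 0.2081]
eef_rot: [-0.707, 0.019, 0.707, 0.018]
ft_force: [1.1, 0.1, -2.9]
width: 0.0198
t 8.78 pos [ 0.5457 -0.0181  0.2081] yyaw -93.0 xax [-0.001 -0.    -1.   ] F [ 1.11  0.1  -2.87] w 0.0198 q [-0.51  0.18  0.52  1.73 -0.09  1.25 -1.59]
```

```bash
python3 -m creep '[{"rx":0,"ry":0,"rz":0,"dx":0,"dy":0,"dz":0.1,"fingers":-1},{"rx":0,"ry":0,"rz":0,"dx":0,"dy":0,"dz":0.1,"fingers":-1},{"rx":0,"ry":0,"rz":0,"dx":0,"dy":0,"dz":0.1,"fingers":-1},{"rx":0,"ry":0,"rz":0,"dx":0,"dy":0,"dz":0.1,"fingers":-1},{"rx":0,"ry":0,"rz":0,"dx":0,"dy":0,"dz":0.1,"fingers":-1},{"rx":0,"ry":0,"rz":0,"dx":0,"dy":0,"dz":0.1,"fingers":-1},{"rx":0,"ry":0,"rz":0,"dx":0,"dy":0,"dz":0,"fingers":-1}]'; python3 -c "
from h import *
st()"
```

```text
time: 9.65
ee_pos: [0.5458, -0.0182, 0.2264]
eef_rot: [0.707, -0.019, -0.707, -0.019]
ft_force: [1.3, -0.1, -3.6]
width: 0.0198
t 9.65 pos [ 0.5458 -0.0182  0.2264] yyaw -93.0 xax [ 0.  0. -1.] F [ 1.29 -0.06 -3.6 ] w 0.0198 q [-0.52  0.17  0.52  1.71 -0.09  1.29 -1.6 ]
```

Bail caught and basket weight on the hook (≈3 N). Lift out.

```bash
python3 -m creep '[{"rx":0,"ry":0,"rz":0,"dx":0,"dy":0,"dz":0.2,"fingers":-1},{"rx":0,"ry":0,"rz":0,"dx":0,"dy":0,"dz":0.4,"fingers":-1},{"rx":0,"ry":0,"rz":0,"dx":0,"dy":0,"dz":0.5,"fingers":-1},{"rx":0,"ry":0,"rz":0,"dx":0,"dy":0,"dz":0.6,"fingers":-1},{"rx":0,"ry":0,"rz":0,"dx":0,"dy":0,"dz":0.6,"fingers":-1},{"rx":0,"ry":0,"rz":0,"dx":0,"dy":0,"dz":0.6,"fingers":-1},{"rx":0,"ry":0,"rz":0,"dx":0,"dy":0,"dz":0.6,"fingers":-1},{"rx":0,"ry":0,"rz":0,"dx":0,"dy":0,"dz":0.5,"fingers":-1},{"rx":0,"ry":0,"rz":0,"dx":0,"dy":0,"dz":0.4,"fingers":-1},{"rx":0,"ry":0,"rz":0,"dx":0,"dy":0,"dz":0.2,"fingers":-1}]'; python3 - <<'E'
from h import *
st()
p,d=camera("side");np.savez("side2.npz",p=p,d=d)
C=cloud("side",d).reshape(-1,3)
A=C[(abs(C[:,0]-.54)<.07)&(abs(C[:,1]+.02)<.06)&(C[:,2]>.124)&(C[:,2]<.30)]
for z in np.arange(.12,.27,.01):
    q=A[(A[:,2]>=z)&(A[:,2]<z+.01)]
    if len(q):print(round(z,3),len(q),np.round(q.min(0),4),np.round(q.max(0),4))
j=np.clip(p[:,:,::-1].astype(float)*1.3,0,255).astype(np.uint8)
c=proj("side",[.54,-.02,.2]).astype(int)
cv2.imwrite("pics/c4.png",cv2.resize(j[c[1]-50:c[1]+50,c[0]-50:c[0]+50],(400,400),interpolation=cv2.INTER_CUBIC))
E
```

```text
time: 10.9
ee_pos: [0.5458, -0.0182, 0.3648]
eef_rot: [0.707, -0.019, -0.707, -0.019]
ft_force: [0.4, -0.1, -3.6]
width: 0.0197
t 10.9 pos [ 0.5458 -0.0182  0.3648] yyaw -93.0 xax [ 0. -0. -1.] F [ 0.39 -0.12 -3.58] w 0.0197 q [-0.53  0.12  0.53  1.47 -0.06  1.57 -1.62]
0.16 34 [ 0.504  -0.0427  0.1632] [0.5474 0.0147 0.1698]
0.17 119 [ 0.502  -0.0464  0.1702] [0.5579 0.0152 0.1799]
0.18 131 [ 0.4956 -0.0535  0.18  ] [0.5586 0.0165 0.19  ]
0.19 68 [ 0.5015 -0.0549  0.19  ] [0.5632 0.0173 0.1992]
0.2 14 [ 0.5099 -0.0532  0.2002] [0.5453 0.0138 0.2097]
0.21 15 [ 0.5114 -0.0514  0.2102] [0.5469 0.0158 0.2191]
0.22 30 [ 0.5125 -0.0435  0.2201] [0.5425 0.0096 0.2299]
0.23 33 [ 0.5121 -0.0378  0.2302] [ 0.5471 -0.0126  0.2387]
0.24 7 [ 0.5447 -0.0221  0.241 ] [ 0.5464 -0.018   0.2489]
0.25 7 [ 0.5437 -0.0227  0.2501] [ 0.5472 -0.0196  0.2579]
0.26 8 [ 0.5436 -0.0215  0.2607] [ 0.5474 -0.0188  0.2688]
0.27 8 [ 0.5436 -0.0207  0.2714] [ 0.5472 -0.017   0.2795]
```

View pics/c4.png

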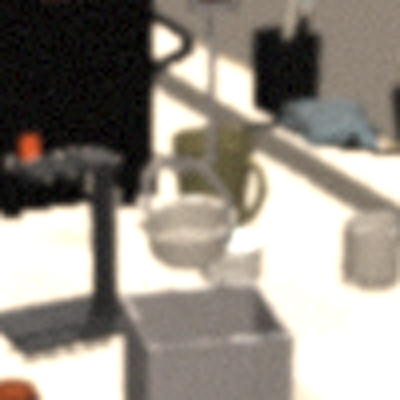

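Basket hangs upright (crop (190,230)), bottom ≈0.163, centre ≈(0.530,−0.0185), i.e. 16 mm along the toe. Carry it to the scale.

```bash
python3 -m creep '[{"rx":0,"ry":0,"rz":0,"dx":0.1,"dy":-0.2,"dz":0,"fingers":-1},{"rx":0,"ry":0,"rz":0,"dx":0.07,"dy":-0.4,"dz":0,"fingers":-1},{"rx":0,"ry":0,"rz":0,"dx":0,"dy":-0.6,"dz":0,"fingers":-1},{"rx":0,"ry":0,"rz":0,"dx":0,"dy":-0.8,"dz":0,"fingers":-1},{"rx":0,"ry":0,"rz":0,"dx":0,"dy":-0.8,"dz":0,"fingers":-1},{"rx":0,"ry":0,"rz":0,"dx":0,"dy":-0.8,"dz":0,"fingers":-1},{"rx":0,"ry":0,"rz":0,"dx":0,"dy":-0.8,"dz":-0.1,"fingers":-1},{"rx":0,"ry":0,"rz":0,"dx":0,"dy":-0.8,"dz":-0.3,"fingers":-1},{"rx":0,"ry":0,"rz":0,"dx":0,"dy":-0.8,"dz":-0.4,"fingers":-1},{"rx":0,"ry":0,"rz":0,"dx":0,"dy":-0.8,"dz":-0.4,"fingers":-1}]' && python3 -m creep '[{"rx":0,"ry":0,"rz":0,"dx":0,"dy":-0.7,"dz":-0.4,"fingers":-1},{"rx":0,"ry":0,"rz":0,"dx":0,"dy":-0.5,"dz":-0.4,"fingers":-1},{"rx":0,"ry":0,"rz":0,"dx":0,"dy":-0.35,"dz":-0.4,"fingers":-1},{"rx":0,"ry":0,"rz":0,"dx":0,"dy":-0.2,"dz":-0.4,"fingers":-1},{"rx":0,"ry":0,"rz":0,"dx":0,"dy":0,"dz":-0.3,"fingers":-1},{"rx":0,"ry":0,"rz":0,"dx":0,"dy":0,"dz":-0.2,"fingers":-1},{"rx":0,"ry":0,"rz":0,"dx":0,"dy":0,"dz":0,"fingers":-1},{"rx":0,"ry":0,"rz":0,"dx":0,"dy":0,"dz":0,"fingers":-1},{"rx":0,"ry":0,"rz":0,"dx":0,"dy":0,"dz":0,"fingers":-1}]'; python3 - <<'E'
from h import *
s=st()
p,d=camera("side");np.savez("side3.npz",p=p,d=d)
C=cloud("side",d).reshape(-1,3);t=s["ee_pos"]
A=C[(abs(C[:,0]-t[0]+.016)<.06)&(abs(C[:,1]-t[1])<.06)&(C[:,2]>.035)&(C[:,2]<t[2]-.12)]
for z in np.arange(.03,.18,.01):
    q=A[(A[:,2]>=z)&(A[:,2]<z+.01)]
    if len(q):print(round(z,3),len(q),np.round(q.min(0),4),np.round(q.max(0),4))
E
```

```text
time: 12.2
ee_pos: [0.5501, -0.2245, 0.3276]
eef_rot: [-0.707, 0.019, 0.707, 0.019]
ft_force: [0.7, -0.1, -3.4]
width: 0.0199
time: 13.32
ee_pos: [0.551, -0.2746, 0.2655]
eef_rot: [0.707, -0.019, -0.707, -0.018]
ft_force: [-0.5, 0.4, -2.8]
width: 0.0198
t 13.32 pos [ 0.551  -0.2746  0.2655] yyaw -92.99 xax [ 0.001 -0.    -1.   ] F [-0.47  0.43 -2.81] w 0.0198 q [-0.14  0.34  0.69  1.47 -0.22  1.41 -1.07]
0.06 76 [ 0.5076 -0.3005  0.0626] [ 0.5616 -0.2461  0.07  ]
0.07 165 [ 0.5048 -0.3023  0.0701] [ 0.5622 -0.2437  0.08  ]
0.08 153 [ 0.5035 -0.308   0.08  ] [ 0.5629 -0.242   0.0899]
0.09 144 [ 0.4986 -0.3078  0.09  ] [ 0.5651 -0.2389  0.0988]
0.1 15 [ 0.5143 -0.3081  0.1001] [ 0.55   -0.24    0.1088]
0.11 22 [ 0.5154 -0.3081  0.1102] [ 0.5507 -0.2406  0.1198]
0.12 33 [ 0.5176 -0.3023  0.1204] [ 0.5474 -0.2476  0.13  ]
0.13 62 [ 0.5175 -0.2938  0.1301] [ 0.5532 -0.2571  0.1397]
0.14 3 [ 0.5497 -0.278   0.1418] [ 0.552  -0.2761  0.1438]
```

```bash
python3 -m creep '[{"rx":0,"ry":0,"rz":0,"dx":0.07,"dy":0,"dz":-0.2,"fingers":-1},{"rx":0,"ry":0,"rz":0,"dx":0,"dy":0,"dz":-0.3,"fingers":-1},{"rx":0,"ry":0,"rz":0,"dx":0,"dy":0,"dz":-0.3,"fingers":-1},{"rx":0,"ry":0,"rz":0,"dx":0,"dy":0,"dz":-0.25,"fingers":-1},{"rx":0,"ry":0,"rz":0,"dx":0,"dy":0,"dz":-0.15,"fingers":-1},{"rx":0,"ry":0,"rz":0,"dx":0,"dy":0,"dz":-0.1,"fingers":-1},{"rx":0,"ry":0,"rz":0,"dx":0,"dy":0,"dz":-0.1,"fingers":-1},{"rx":0,"ry":0,"rz":0,"dx":0,"dy":0,"dz":-0.1,"fingers":-1},{"rx":0,"ry":0,"rz":0,"dx":0,"dy":0,"dz":-0.1,"fingers":-1},{"rx":0,"ry":0,"rz":0,"dx":0,"dy":0,"dz":0,"fingers":-1}]'; python3 -c "
from h import *
st()"
```

```text
time: 14.62
ee_pos: [0.5529, -0.2747, 0.2171]
eef_rot: [0.707, -0.019, -0.707, -0.018]
ft_force: [0.4, -0.1, -1.8]
width: 0.0198
t 14.62 pos [ 0.5529 -0.2747  0.2171] yyaw -93.0 xax [ 0. -0. -1.] F [ 0.42 -0.1  -1.78] w 0.0198 q [-0.14  0.37  0.68  1.54 -0.24  1.32 -1.06]
```

```bash
python3 -m creep '[{"rx":0,"ry":0,"rz":0,"dx":0,"dy":0,"dz":-0.1,"fingers":-1},{"rx":0,"ry":0,"rz":0,"dx":0,"dy":0,"dz":-0.1,"fingers":-1},{"rx":0,"ry":0,"rz":0,"dx":0,"dy":0,"dz":0,"fingers":-1},{"rx":0,"ry":0,"rz":0,"dx":0,"dy":0,"dz":0,"fingers":-1},{"rx":0,"ry":0,"rz":0,"dx":0,"dy":0,"dz":-0.15,"fingers":-1},{"rx":0,"ry":0,"rz":0,"dx":0,"dy":0,"dz":-0.15,"fingers":-1},{"rx":0,"ry":0,"rz":0,"dx":0,"dy":0,"dz":-0.12,"fingers":-1},{"rx":0,"ry":0,"rz":0,"dx":0,"dy":0,"dz":-0.1,"fingers":-1},{"rx":0,"ry":0,"rz":0,"dx":0,"dy":0,"dz":0,"fingers":-1},{"rx":0,"ry":0,"rz":0,"dx":0,"dy":0,"dz":0,"fingers":-1}]'; python3 - <<'E'
from h import *
s=st()
p,d=camera("side");np.savez("side4.npz",p=p,d=d)
C=cloud("side",d).reshape(-1,3);t=s["ee_pos"]
A=C[(abs(C[:,0]-t[0]+.016)<.075)&(abs(C[:,1]-t[1])<.06)&(C[:,2]>.025)&(C[:,2]<t[2]-.07)]
for z in np.arange(.02,.12,.01):
    q=A[(A[:,2]>=z)&(A[:,2]<z+.01)]
    if len(q):print(round(z,3),len(q),np.round(q.min(0),4),np.round(q.max(0),4))
j=np.clip(p[:,:,::-1].astype(float)*1.3,0,255).astype(np.uint8)
c=proj("side",[.54,-.27,.06]).astype(int)
cv2.imwrite("pics/c5.png",cv2.resize(j[c[1]-50:c[1]+50,c[0]-50:c[0]+50],(500,500),interpolation=cv2.INTER_CUBIC))
E
```

```text
time: 15.88
ee_pos: [0.5529, -0.2747, 0.1956]
eef_rot: [0.707, -0.019, -0.707, -0.018]
ft_force: [0.3, -0.0, -0.6]
width: 0.02
t 15.88 pos [ 0.5529 -0.2747  0.1956] yyaw -93.0 xax [ 0. -0. -1.] F [ 0.35 -0.04 -0.61] w 0.02 q [-0.13  0.39  0.67  1.57 -0.25  1.28 -1.05]
0.02 76 [ 0.508  -0.3268  0.0251] [ 0.5954 -0.244   0.03  ]
0.03 129 [ 0.507  -0.3016  0.0301] [ 0.5636 -0.2431  0.0399]
0.04 174 [ 0.5013 -0.3077  0.0401] [ 0.5698 -0.2388  0.0498]
0.05 21 [ 0.504  -0.3108  0.0501] [ 0.56   -0.2451  0.0598]
0.06 44 [ 0.5002 -0.3143  0.0606] [ 0.5555 -0.2522  0.0699]
0.07 55 [ 0.4985 -0.3091  0.0702] [ 0.5539 -0.2643  0.0797]
0.08 9 [ 0.5052 -0.288   0.0802] [ 0.556  -0.2753  0.089 ]
0.09 11 [ 0.5507 -0.2793  0.0913] [ 0.5558 -0.2725  0.0996]
0.1 12 [ 0.5501 -0.2781  0.1023] [ 0.555  -0.2742  0.1099]
0.11 8 [ 0.5503 -0.2782  0.1115] [ 0.5543 -0.2745  0.1199]
```

View pics/c5.png

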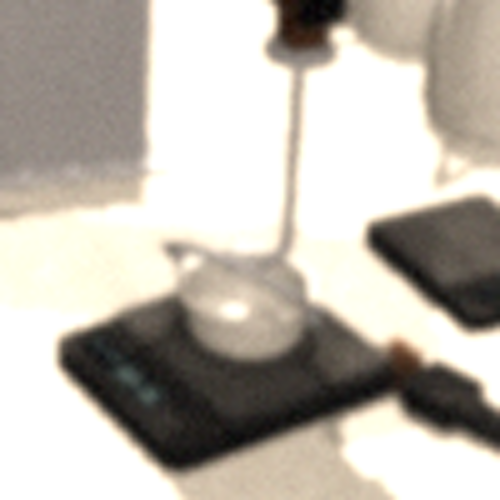

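Basket stands upright on the plate, bail flopped to −x (crop (175,245)); toe is below it and free. Withdraw along +x, then raise.

```bash
python3 -m creep '[{"rx":0,"ry":0,"rz":0,"dx":0.15,"dy":-0.01,"dz":0,"fingers":-1},{"rx":0,"ry":0,"rz":0,"dx":0.2,"dy":-0.01,"dz":0,"fingers":-1},{"rx":0,"ry":0,"rz":0,"dx":0.25,"dy":-0.02,"dz":0,"fingers":-1},{"rx":0,"ry":0,"rz":0,"dx":0.3,"dy":-0.02,"dz":0,"fingers":-1},{"rx":0,"ry":0,"rz":0,"dx":0.4,"dy":-0.02,"dz":0,"fingers":-1},{"rx":0,"ry":0,"rz":0,"dx":0.5,"dy":-0.02,"dz":0,"fingers":-1},{"rx":0,"ry":0,"rz":0,"dx":0.6,"dy":-0.03,"dz":0,"fingers":-1},{"rx":0,"ry":0,"rz":0,"dx":0.3,"dy":0,"dz":0,"fingers":-1},{"rx":0,"ry":0,"rz":0,"dx":0,"dy":0,"dz":0.5,"fingers":-1},{"rx":0,"ry":0,"rz":0,"dx":0,"dy":0,"dz":1,"fingers":-1}]'; python3 - <<'E'
from h import *
s=st()
p,d=camera("side")
C=cloud("side",d).reshape(-1,3)
A=C[(abs(C[:,0]-.537)<.06)&(abs(C[:,1]+.275)<.06)&(C[:,2]>.04)&(C[:,2]<.1)]
q=A[(A[:,2]<.05)];print("rim",q.min(0),q.max(0))
q=A[(A[:,2]>.06)];print("bail",q.min(0),q.max(0))
E
```

```text
time: 17.18
ee_pos: [0.633, -0.2786, 0.2408]
eef_rot: [-0.706, 0.019, 0.708, 0.019]
ft_force: [0.0, -0.6, -0.5]
width: 0.0193
t 17.18 pos [ 0.633  -0.2786  0.2408] yyaw -93.03 xax [-0.002  0.    -1.   ] F [ 0.02 -0.59 -0.54] w 0.0193 q [-0.07  0.54  0.65  1.27 -0.32  1.43 -1.07]
rim [ 0.5020562  -0.30819169  0.0400019 ] [ 0.56872628 -0.23878448  0.0498379 ]
bail [ 0.49941492 -0.31498757  0.06011646] [ 0.53883171 -0.25103362  0.07994118]
```

Basket undisturbed at ≈(0.535,−0.2735). Return towards the stand entry.

```bash
python3 -m creep '[{"rx":0,"ry":0,"rz":0,"dx":0,"dy":0,"dz":1,"fingers":-1},{"rx":0,"ry":0,"rz":0,"dx":0,"dy":0.4,"dz":1,"fingers":-1},{"rx":0,"ry":0,"rz":0.025,"dx":-0.35,"dy":0.9,"dz":0.3,"fingers":-1},{"rx":0,"ry":0,"rz":0.025,"dx":-0.35,"dy":0.95,"dz":0,"fingers":-1},{"rx":0,"ry":0,"rz":0.025,"dx":-0.35,"dy":0.95,"dz":0,"fingers":-1},{"rx":0,"ry":0,"rz":0.025,"dx":-0.35,"dy":0.95,"dz":0,"fingers":-1},{"rx":0,"ry":0,"rz":0.025,"dx":-0.35,"dy":0.95,"dz":0,"fingers":-1},{"rx":0,"ry":0,"rz":0.025,"dx":-0.35,"dy":0.95,"dz":0,"fingers":-1},{"rx":0,"ry":0,"rz":0.025,"dx":-0.35,"dy":0.95,"dz":0,"fingers":-1},{"rx":0,"ry":0,"rz":0.025,"dx":-0.35,"dy":0.95,"dz":0,"fingers":-1}]' && python3 -m creep '[{"rx":0,"ry":0,"rz":0.025,"dx":-0.35,"dy":0.95,"dz":0,"fingers":-1},{"rx":0,"ry":0,"rz":0.025,"dx":-0.35,"dy":0.95,"dz":0,"fingers":-1},{"rx":0,"ry":0,"rz":0,"dx":-0.35,"dy":0.95,"dz":0,"fingers":-1},{"rx":0,"ry":0,"rz":0,"dx":-0.35,"dy":0.95,"dz":0,"fingers":-1},{"rx":0,"ry":0,"rz":0,"dx":-0.35,"dy":0.95,"dz":0,"fingers":-1},{"rx":0,"ry":0,"rz":0,"dx":-0.35,"dy":0.95,"dz":0,"fingers":-1},{"rx":0,"ry":0,"rz":0,"dx":-0.35,"dy":0.95,"dz":0,"fingers":-1},{"rx":0,"ry":0,"rz":0,"dx":-0.35,"dy":0.95,"dz":0,"fingers":-1},{"rx":0,"ry":0,"rz":0,"dx":-0.35,"dy":0.95,"dz":0,"fingers":-1}]'; python3 - <<'E'
from h import *
s=st()
E
```

```text
time: 18.48
ee_pos: [0.5491, -0.0399, 0.3106]
eef_rot: [0.582, 0.401, -0.581, 0.402]
ft_force: [0.6, 0.2, -1.9]
width: 0.0197
time: 19.6
ee_pos: [0.4551, 0.2165, 0.3106]
eef_rot: [0.514, 0.486, -0.513, 0.487]
ft_force: [-0.6, 0.5, -0.6]
width: 0.0196
t 19.6 pos [0.4551 0.2165 0.3106] yyaw -3.07 xax [ 0.002  0.001 -1.   ] F [-0.59  0.5  -0.57] w 0.0196 q [-0.65  0.03  0.12  1.66 -0.    1.46 -0.59]
```

```bash
python3 -m creep '[{"rx":0,"ry":0,"rz":0,"dx":-0.33,"dy":0.7,"dz":0,"fingers":-1},{"rx":0,"ry":0,"rz":0,"dx":-0.3,"dy":0.6,"dz":-0.5,"fingers":-1},{"rx":0,"ry":0,"rz":0,"dx":0,"dy":0,"dz":-1,"fingers":-1},{"rx":0,"ry":0,"rz":0,"dx":0,"dy":0,"dz":-1,"fingers":-1},{"rx":0,"ry":0,"rz":0,"dx":0,"dy":0,"dz":-0.8,"fingers":-1},{"rx":0,"ry":0,"rz":0,"dx":0,"dy":0,"dz":-0.37,"fingers":-1},{"rx":0,"ry":0,"rz":0,"dx":0,"dy":0,"dz":0,"fingers":-1}]'; python3 - <<'E'
from h import *
s=st();t=s["ee_pos"]
C=cloud("side",camera("side")[1]).reshape(-1,3)
A=C[(abs(C[:,0]-t[0])<.03)&(abs(C[:,1]-t[1])<.03)]
for a,b in((.08,.11),(.11,.14),(.14,.163),(.167,.175)):
    q=A[(A[:,2]>a)&(A[:,2]<b)]; print(a,len(q),np.round(np.median(q,0),4) if len(q) else "")
E
```

```text
time: 20.48
ee_pos: [0.4365, 0.2551, 0.1997]
eef_rot: [0.513, 0.487, -0.513, 0.487]
ft_force: [-0.8, 1.1, -1.5]
width: 0.0195
t 20.48 pos [0.4365 0.2551 0.1997] yyaw -3.03 xax [ 0. -0. -1.] F [-0.78  1.11 -1.46] w 0.0195 q [-0.69  0.09  0.08  1.82 -0.01  1.23 -0.67]
0.08 16 [0.4364 0.2521 0.0942]
0.11 16 [0.4371 0.2515 0.1219]
0.14 14 [0.4372 0.2522 0.1516]
0.167 30 [0.4331 0.2431 0.1724]
```

```bash
python3 -m creep '[{"rx":0,"ry":0,"rz":0,"dx":0.45,"dy":0.05,"dz":0,"fingers":-1},{"rx":0,"ry":0,"rz":0,"dx":0.5,"dy":0.05,"dz":0,"fingers":-1},{"rx":0,"ry":0,"rz":0,"dx":0.5,"dy":0.05,"dz":0,"fingers":-1},{"rx":0,"ry":0,"rz":0,"dx":0.5,"dy":0.05,"dz":0,"fingers":-1},{"rx":0,"ry":0,"rz":0,"dx":0.5,"dy":0.05,"dz":0,"fingers":-1},{"rx":0,"ry":0,"rz":0,"dx":0.5,"dy":0.03,"dz":0,"fingers":-1},{"rx":0,"ry":0,"rz":0,"dx":0,"dy":0,"dz":-0.2,"fingers":-1},{"rx":0,"ry":0,"rz":0,"dx":0,"dy":0,"dz":-0.2,"fingers":-1},{"rx":0,"ry":0,"rz":0,"dx":0,"dy":0,"dz":-0.1,"fingers":-1},{"rx":0,"ry":0,"rz":0,"dx":0,"dy":0,"dz":-0.05,"fingers":-1}]'; python3 - <<'E'
from h import *
s=st();t=s["ee_pos"]
C=cloud("side",camera("side")[1]).reshape(-1,3)
A=C[(abs(C[:,0]-t[0])<.03)&(abs(C[:,1]-t[1])<.03)]
for a,b in((.05,.08),(.08,.11),(.11,.13),(.155,.159)):
    q=A[(A[:,2]>a)&(A[:,2]<b)]; print(a,len(q),np.round(np.median(q,0),4) if len(q) else "")
E
```

```text
time: 21.78
ee_pos: [0.5246, 0.2639, 0.1827]
eef_rot: [-0.513, -0.487, 0.513, -0.487]
ft_force: [0.1, -0.5, -2.0]
width: 0.0195
t 21.77 pos [0.5246 0.2639 0.1827] yyaw -2.98 xax [-0.  0. -1.] F [ 0.14 -0.53 -1.99] w 0.0195 q [-0.64  0.28  0.12  1.64 -0.03  1.22 -0.57]
0.05 18 [0.5256 0.2612 0.0633]
0.08 12 [0.5247 0.2603 0.0916]
0.11 9 [0.5237 0.2624 0.1231]
0.155 24 [0.5215 0.2566 0.1569]
```

```bash
python3 -m creep '[{"rx":0,"ry":0,"rz":0,"dx":0,"dy":0,"dz":0,"fingers":-1},{"rx":0,"ry":0,"rz":0,"dx":0,"dy":0,"dz":0,"fingers":-0.4},{"rx":0,"ry":0,"rz":0,"dx":0,"dy":0,"dz":0,"fingers":0.2},{"rx":0,"ry":0,"rz":0,"dx":0,"dy":0,"dz":0,"fingers":0.6},{"rx":0,"ry":0,"rz":0,"dx":0,"dy":0,"dz":0,"fingers":0.6},{"rx":0,"ry":0,"rz":0,"dx":0,"dy":0,"dz":0,"fingers":0.6},{"rx":0,"ry":0,"rz":0,"dx":0,"dy":0,"dz":0,"fingers":0.6},{"rx":0,"ry":0,"rz":0,"dx":0,"dy":0,"dz":0,"fingers":0.6}]'; python3 -c "
from h import *
st()"
```

```text
time: 22.82
ee_pos: [0.525, 0.2638, 0.1829]
eef_rot: [0.513, 0.487, -0.513, 0.487]
ft_force: [0.1, 0.1, -0.0]
width: 0.0687
t 22.82 pos [0.525  0.2638 0.1829] yyaw -3.0 xax [ 0.  0. -1.] F [ 0.06  0.14 -0.01] w 0.0687 q [-0.64  0.28  0.12  1.64 -0.03  1.22 -0.57]
```

```bash
python3 -m creep '[{"rx":0,"ry":0,"rz":0,"dx":0,"dy":0,"dz":0.4,"fingers":0.6},{"rx":0,"ry":0,"rz":0,"dx":0,"dy":0,"dz":1,"fingers":0.6},{"rx":0,"ry":0,"rz":0,"dx":0,"dy":0,"dz":1,"fingers":0.6},{"rx":0,"ry":0,"rz":0,"dx":-0.3,"dy":0,"dz":1,"fingers":0.6},{"rx":0,"ry":0,"rz":0,"dx":-1,"dy":0.5,"dz":1,"fingers":0.6},{"rx":0,"ry":0,"rz":0,"dx":-1,"dy":1,"dz":0,"fingers":0.6},{"rx":0,"ry":0,"rz":0,"dx":-1,"dy":1,"dz":0,"fingers":0.6},{"rx":0,"ry":0,"rz":0,"dx":-1,"dy":1,"dz":0,"fingers":0.6},{"rx":0,"ry":0,"rz":0,"dx":0,"dy":1,"dz":0,"fingers":0.6},{"rx":0,"ry":0,"rz":0,"dx":0,"dy":0,"dz":0,"fingers":0.6}]'; python3 - <<'E'
from h import *
st()
p,d=camera("top");C=cloud("top",d)
H=C[155:205,90:135].reshape(-1,3);H=H[(H[:,2]>.208)&(H[:,2]<.222)];print("handle top",H.mean(0),len(H))
B=C[160:230,285:350].reshape(-1,3);B=B[(B[:,2]>.042)&(B[:,2]<.053)];B=B[np.linalg.norm(B[:,:2]-[.535,-.274],axis=1)<.04];print("rim",(B.min(0)+B.max(0))/2)
im=np.clip(p[:,:,::-1].astype(float)*2,0,255).astype(np.uint8)
cv2.imwrite("pics/end.png",cv2.resize(im[140:240,80:360],(800,286),interpolation=cv2.INTER_CUBIC))
E
```

```text
time: 24.08
ee_pos: [0.3948, 0.4008, 0.3153]
eef_rot: [0.512, 0.488, -0.512, 0.487]
ft_force: [-0.1, -1.1, 0.2]
width: 0.0697
t 24.07 pos [0.3948 0.4008 0.3153] yyaw -2.81 xax [-0.     0.001 -1.   ] F [-0.14 -1.08  0.21] w 0.0697 q [-0.86  0.16 -0.02  1.5   0.    1.48 -0.92]
handle top [0.52541704 0.2634626  0.21439745] 75
rim [ 0.53447408 -0.27043688  0.04699102]
```

View pics/end.png

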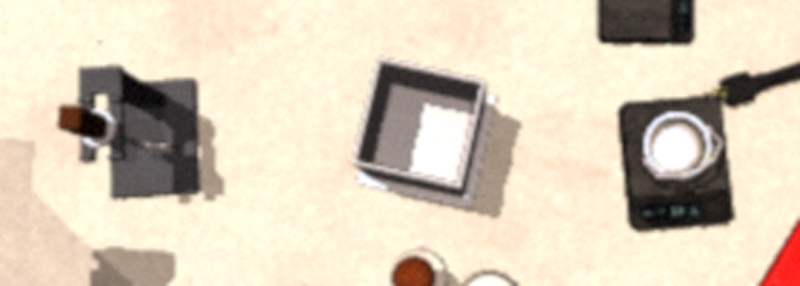

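The picture shows the basket centred on the plate at (677,145), the hook hung at (85,120), and the well empty. Handing in.

```bash
python3 -c "
from bench import *
print(close_job())"
```

```text
the job is handed in; nothing more can be done
None
```

The basket is standing on the scale's plate and the hook is back on its stand. I handed the job in after about 24 s of robot time; no verdict was reported.

- **How it went:** The depth image showed the bail lying toward −x. I passed the toe under it without contact, lifted the basket out with about 3 N on the wrist, and set it on the plate. I then drew the toe out from under the bail and re-hung the hook.
- **Basket:** The last picture puts its centre about 4 mm from the plate centre I measured at the start. The rim is level at about z 47 mm, as expected for a basket standing on the 20 mm plate.
- **Hook:** The handle top is at (0.525, 0.263, 0.214), within about 2 mm of where it hung at the start. The wrist force was near zero after I let go.
- **Disagreement:** The side and top views differ by about 3 mm on the basket's y (−0.2735 against −0.270), well inside the 25 mm allowed.
- **Not measured:** I did not re-measure the scale or the other three objects. The scale shows no obvious shift in the last picture, only the tops of the tamper and sugar pot are in that crop, and the glass is outside it.

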